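# Bar the bench pump over compression and fold its handle away

### The arm

A 6-joint arm with a two-finger parallel gripper is mounted at the origin on a cart in front of the work surface, level with it; the furniture and walls round the work are solid. World frame = base frame: x ahead of the robot, y to its left, z up, the work surface at z = 0. Lengths are in m, angles in degrees, forces in N, time in s.
With the tool pointing down it reaches from about 0.375 to 0.9 m from the base axis. Payload 3.1 kg.
Tool frame: the origin (TCP) lies at the very end of the fingers, on their centre line; the grasp point (between the pads) lies bot.grip_point_offset behind it (bot.grip_point_offset is the distance from the TCP to the grasp point, in m); z points along the fingers, y is the line along which they close (so a half turn about z gives the same grasp; the last joint's range is limited). The gripper opens to 87 mm and grips with 3 to 60 N. Pads are 19 mm wide; open, the fingers measure 117 mm over their backs; the gripper's body (75 mm by 190 mm) begins 51 mm behind the grasp point.
Start: joints at [-74.972, 30.224, 82.088, -0, 67.689, -10.227], TCP at [0.267, -0.565, 0.223] pointing down, gripper open.
Joint ranges: [-176.69, 176.69], [-43.24, 126.21], [12.49, 139.97], [-82, 262], [0, 151.66], [-163.58, 163.58]. Speed limits (degrees/s): [159.86, 159.86, 180, 180, 180, 180].

### API

Orientations are given as a 3x3 rotation matrix whose columns are the frame's x, y, z axes.
In Python, from rig import bot, viewer, ticket gives the robot as it stands.
- The arm moves only by the tool servo_tool, never from a script. Its argument "targets" is a list of rows, each an object with "offset": the shift along the tool's x, y, z in m, a list of three; "dr": the turn, a rotation vector about the tool's x, y, z in degrees, a list of three. In form: [{"offset": [x, y, z], "dr": [ax, ay, az]}, ...]. A call has 1 to 20 rows; each row is the pose to reach, as a shift and turn from the pose commanded when the call began, along the tool's axes at that moment; what a row does not reach only later rows make up. A row lasts 1/12 s, in which the tool goes at most 41.7 mm and 7.16 degrees, less where a joint would pass 70% of its speed; a pose out of reach is approached as far as the arm can. A call with a gripper value outside its range is refused whole. "gripper" is the gripper command: -1 is fully open, 1 is shut, values between are in proportion, set as the call begins (left out, the last holds). The fingers move at their own pace and stop on an object; the grip force is fixed at half the most. Time passes only in rows, so rows that repeat a pose let the fingers close. It gives the time, the measured TCP pose, the force, the opening and the grip force at its end, in the units of the state.
- bot.read_state(): the state, without advancing time (a new reading comes with each control period).
- viewer.capture(name): name is "side" or "top"; returns a dict with "color" (480x640x3 uint8, red, green, blue), "camera_matrix" (3x3 intrinsics, pixels), "R" (3x3) and "t" (3): a world point X has camera coordinates R X + t. Camera axes: x right, y down, z forward; pixel columns grow to the right and rows downward; lengths in m; the calibration is good to about 2 mm. A picture is of the moment at which its call begins. There is no depth.
- ticket.hand_in(): hands the job in; it is judged then, once.
The state is a dict: "time_s": time; "joint_positions": joint angles; "qvel": joint speeds; "tau": joint torques, N m; "position": TCP position; "tcp_rot": TCP orientation; "force": force on the tool from outside, world axes, zero at the start; "moment": the same for the moment, N m; "opening": opening from 0.0 (shut) to 1.0 (fully open); "grasp_force": force on a finger pad.
Only numpy, scipy, OpenCV 4.12 (cv2) and the standard library are available. Lean on these libraries where they do the work, as an engineer would, in place of code of your own. Each camera call takes 0.05 s, during which the arm holds its last target. There are 200 camera calls.

### The job

The little bench diaphragm pump has stalled against compression and must start unloaded. Gently turn its flywheel by the upright black handle, clockwise as the arrow shows, until you feel the resistance climb to its peak and fall away again, and stop right there, just past the peak, so that the wheel stays put when let go and neither springs back nor runs on. Then fold the handle inwards, down flat into the wheel, leaving the wheel at that point and everything else on the bench where it is.

Things in the scene. Friction and masses are not known exactly. Their poses are not given: they have to be found in the camera images.
- pump: The fixed pump: round blue case on a dark base plate 170x150 mm, grey finned head to the back (local +x), grey electrical box on its left. Origin on the flywheel's upright axis at worktop height. 118 mm tall to the wheel's rim; nothing else on it is higher than 118 mm except the handle.
- wheel_axis (a point): On the flywheel's upright axis, level with its rim's top, 118 mm above the worktop. The bright steel wheel lies flat on the pump: diameter 140 mm, rim 13 mm wide, inside dished, dish floor 20 mm below the rim's top. A yellow arrow on the rim opposite the handle shows the way to turn: clockwise from above.
- handle_mid (a point): Middle of the handle's black round grip, 15 to 19 mm thick, 45 mm long. Upright, it stands 46 mm from the wheel's axis, this point 148 mm above the worktop and 30 mm above the rim, the grip from 125 to 170 mm. It spins freely on its pin, so the hand need not turn as the wheel goes round. Stands a squeeze of up to 40 N. Local z: along the handle away from its hinge.
- fold_hinge (a point): The handle's hinge, in a fork in the dish, 46 mm from the wheel's axis, 108 mm above the worktop (10 mm below the rim's top), 40 mm below the upright grip's middle. Turns with the wheel. Local x points outwards from the wheel's axis, y along the hinge.
- flywheel (a joint): Wheel angle, rad, growing clockwise from above; starts at 0 to 0.8, no end stops. Steady drag of 2 to 4 N at the handle. Once a turn compression adds to it: within 0.25 rad it climbs to a peak of 7 to 10 N at the handle, then in some 0.3 rad falls back to the drag. The peak comes 0.8 to 4.2 rad after the start; where, does not show and must be felt.
- valve (a joint): Lift of the outlet valve inside the pump, m, hidden: 0 but for about 0.1 mm (0.0001) at the top of the stroke, far below what the reading can tell. Top of stroke: resistance fallen back to the drag, 0.3 rad past the peak. Let go within 0.15 rad of it, the wheel stays; in the 0.25 rad beyond, before or after, compressed air may drive it away, back or on.
- handle_fold (a joint): Fold angle of the handle, rad: 0 upright (start), 1.57 flat. Folds inwards, over the wheel's axis, about the tangential hinge, and then lies within the rim, its upper side 1 mm below the rim's top. Stiff hinge (about 2 N at the grip's middle), stays where it is left.
- waste_jar: Clear jar with a blue screw cap, 70x70x90 mm, origin under its centre; bystander behind the pump to the left.
- reagent_bottle: White plastic bottle with a red cap, 87x87x186 mm, origin under its centre; bystander behind the pump to the right.
- film_box: Green and white carton, 62x90x62 mm, origin under its centre; bystander to the right of the pump.
- timer: White bench timer with green keys lying flat, 70x64x16 mm, origin under its centre; bystander at the front left.
- marker: Black and white marker pen, 135 mm long, on the open notebook at the front right; bystander.

How it is judged (in metres and radians):
On the way:
1. the wheel stands just past the resistance peak (within about 0.25 rad of the top of the stroke) for half a second, the handle still up (value of joint valve above 8.5e-05 m and velocity of joint flywheel between -0.2 and 0.2 rad/s and value of joint handle_fold below 0.5 rad), for 0.5 s.
At the end, for the whole second after the job is handed in: The wheel rests by itself just past the resistance peak, within about 0.25 rad of the top of the stroke (valve lifted more than 0.085 mm), and the handle is folded flat (beyond 1.35 rad) (value of joint valve above 8.5e-05 m and velocity of joint flywheel between -0.05 and 0.05 rad/s and value of joint handle_fold above 1.35 rad); the robot touches nothing.
It fails at once if the wheel is turned anticlockwise, to more than 0.3 rad behind its zero (value of joint flywheel below -0.3 rad).
It fails at once if the wheel is spun, or let spring back or run on, faster than 4 rad/s (velocity of joint flywheel above 4 rad/s or velocity of joint flywheel below -4 rad/s).
It fails at once if the pump or its handle is squeezed or pressed with more than 90 N in all (both fingers together) (contact force between the fingers and pump above 90 N).
It fails at once if the jar, bottle, carton, timer or marker is pushed more than 30 mm (distance of any of waste_jar, reagent_bottle, film_box, timer, marker from where it was at the start of the episode above 0.03 m).
It also fails if it takes over 67 s, if anything falls off the work surface, if the arm or the gripper's body presses on something with over 40 N, if the wrist force passes 120 N, or if a joint passes its speed limit or range.

## Working session

There is one attempt and no reset: what is moved stays moved. The work goes in short steps, Python scripts to look and compute and a tool call to move; the robot and the scene stay as the last step left them, time stands still between calls to the robot, and variables do not carry over. Pictures are saved under pics/ and viewed, at most 10 in all, crops included, and the job is handed in when it is done.

Besides the shell and the picture viewer there is one more tool, called after "Emit:" as a command line: name --argument value ..., lists and objects as JSON in quotes. servo_tool: Moves the arm, as the interface text tells. Its arguments: {"type":"object","properties":{"targets":{"type":"array"},"gripper":{"type":"number"}},"required":["targets"]}

```bash
mkdir -p pics; ls; python3 - <<'E'
from rig import bot, viewer
import cv2, numpy as np
s=bot.read_state(); print(s, bot.grip_point_offset)
for n in("side","top"):
    c=viewer.capture(n); cv2.imwrite(f"pics/{n}0.png",c["color"][:,:,::-1]); print(n,c["camera_matrix"],c["R"],c["t"])
    np.savez(f"{n}.npz",K=c["camera_matrix"],R=c["R"],t=c["t"])
E
```

```text
pics
{'time_s': 0.0, 'joint_positions': array([-7.49729718e+01,  3.02796143e+01,  8.21575169e+01, -1.13820917e-03,
        6.76869302e+01, -1.02259668e+01]), 'qvel': array([ 0.01858181, -0.01859052,  0.00410031, -0.05323557,  0.06115266,
       -0.05258602]), 'tau': array([-9.62282211e-04, -4.40037167e+01, -1.76593816e+01,  6.31494122e-02,
        5.83423488e-02, -1.69364635e-04]), 'position': array([ 0.26647629, -0.56453404,  0.22155839]), 'tcp_rot': array([[ 9.04429726e-01,  4.26622239e-01, -5.79150906e-04],
       [ 4.26622475e-01, -9.04427394e-01,  2.08646685e-03],
       [ 3.66333217e-04, -2.13414144e-03, -9.99997656e-01]]), 'force': array([-0.09600918,  0.41648928, -0.55458405]), 'moment': array([0.05594364, 0.01316066, 0.02776225]), 'grasp_force': 0.0, 'opening': 0.9987561789171826} 0.0187
side [[618.29292311   0.         317.09699664]
 [  0.         618.29292311 231.86804636]
 [  0.           0.           1.        ]] [[ 0.957209   -0.28887692 -0.01735091]
 [-0.16126991 -0.48267241 -0.86082482]
 [ 0.24029761  0.82678744 -0.50860553]] [-0.53697902  0.16483771  1.46302959]
top [[471.77062927   0.         309.06283503]
 [  0.         471.77062927 241.22676658]
 [  0.           0.           1.        ]] [[-0.0278107  -0.99956015 -0.01029908]
 [-0.9959746   0.02858629 -0.0849554 ]
 [ 0.08521245  0.00789495 -0.99633153]] [-0.0278066   0.58845597  1.16599775]
```

View pics/side0.png

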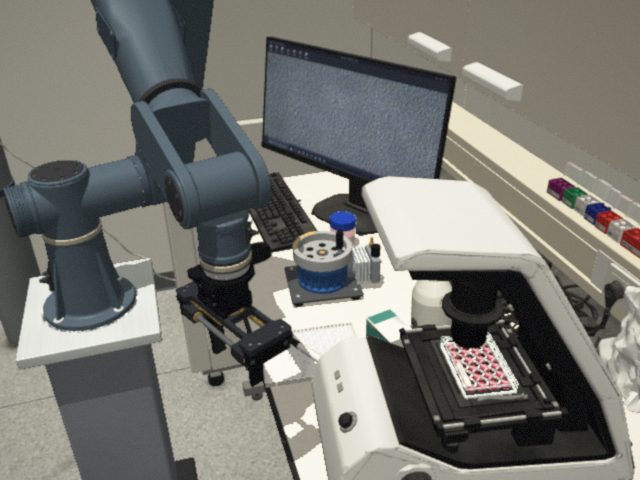

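View pics/top0.png

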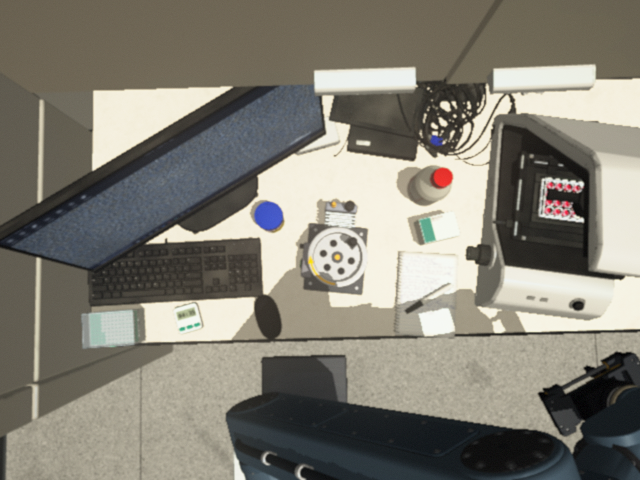

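The top view shows the pump with its wheel at about (337,255), the handle near (349,240) and the arrow at lower left. In the side view the handle is at about (340,240). I'll enlarge both.

```bash
python3 - <<'E'
import cv2, numpy as np
a=cv2.imread("pics/top0.png")[190:310,285:395]; b=cv2.imread("pics/side0.png")[200:310,280:390]
f=lambda i:cv2.resize(i[:110,:110],(400*1,400),interpolation=cv2.INTER_CUBIC)
a=cv2.resize(a[10:110,5:105],(400,400),interpolation=cv2.INTER_CUBIC); b=cv2.resize(b[:100,:100],(400,400),interpolation=cv2.INTER_CUBIC)
cv2.imwrite("pics/z0.png",np.hstack([a,b]))
E
```

```text
(no output)
```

View pics/z0.png

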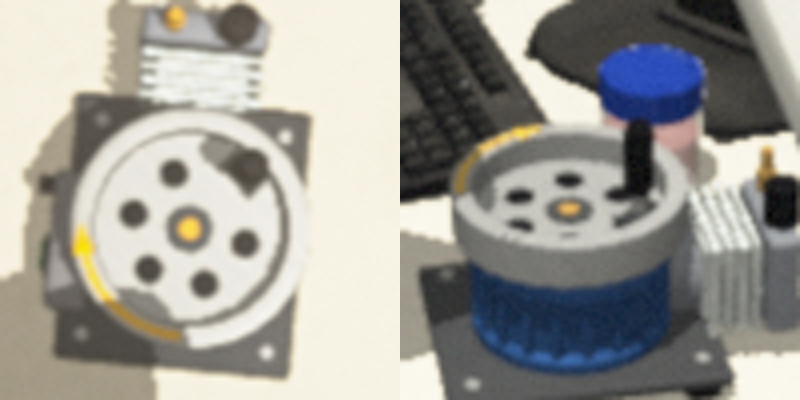

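```bash
cat > h.py <<'E'
import numpy as np
def cam(n): d=np.load(f"{n}.npz"); return d["K"],d["R"],d["t"]
def at(n,u,v,z):
    K,R,t=cam(n); d=R.T@np.linalg.solve(K,[u,v,1]); c=-R.T@t
    return (c+d*(z-c[2])/d[2]).round(4)
def px(n,X):
    K,R,t=cam(n); p=K@(R@np.array(X)+t); return (p[:2]/p[2]).round(1)
E
python3 - <<'E'
from h import *
w=at("top",337.3,256.9,.118);print("wheel top",w)
print("rim diam",at("top",290+73/4,257,.118)-at("top",290+308/4,257,.118))
print("wheel side",at("side",280+172/4,200+202/4,.118))
g=at("top",290+248/4,200+168/4,.160);print("grip top",g,np.hypot(*(g-w)[:2]))
g=at("side",280+238/4,200+155/4,.148);print("grip side",g,np.hypot(*(g-w)[:2]))
for th in range(-60,10,10):
    a=np.radians(th);p=w+.046*np.array([np.cos(a),np.sin(a),0]);q=p.copy()
    for z in(.125,.17):
        p[2]=z; print(th,z,(px("top",p)-[290,200])*4,(px("side",p)-[280,200])*4+[400,0])
print("arrow",at("top",290+82/4,200+245/4,.118),at("top",290+185/4,200+338/4,.118))
# base plate corners
for c in[(80,95),(310,115),(290,378),(55,357)]: print(at("top",290+c[0]/4,200+c[1]/4,.01))
E
```

```text
wheel top [ 0.5411 -0.1096  0.118 ]
rim diam [0.0038 0.136  0.    ]
wheel side [ 0.536  -0.1366  0.118 ]
grip top [ 0.5714 -0.1413  0.16  ] 0.04385179585832261
grip side [ 0.5727 -0.1462  0.148 ] 0.0483541104767733
-60 0.125 [257.6 185.2] [625.6 194.8]
-60 0.17 [264.4 179.2] [625.2 126.8]
-50 0.125 [249.2 174. ] [634.  188.8]
-50 0.17 [256.  167.6] [634.  121.2]
-40 0.125 [239.2 164.8] [640. 182.]
-40 0.17 [245.2 157.6] [640.  114.8]
-30 0.125 [227.2 157.2] [644.  175.2]
-30 0.17 [233.2 149.6] [644. 108.]
-20 0.125 [214.8 151.6] [645.6 168. ]
-20 0.17 [219.6 144. ] [645.6 100.8]
-10 0.125 [201.2 148.4] [644.4 160.8]
-10 0.17 [205.6 140.8] [644.8  94. ]
0 0.125 [187.2 147.6] [641.2 154. ]
0 0.17 [191.2 140. ] [641.6  87.2]
arrow [ 0.5328 -0.0472  0.118 ] [ 0.4775 -0.1051  0.118 ]
[ 0.6336 -0.048   0.01  ]
[ 0.6164 -0.1947  0.01  ]
[ 0.4497 -0.1756  0.01  ]
[ 0.467  -0.0274  0.01  ]
```

Emit:
servo_tool --targets '[{"offset":[0.02,-0.03,-0.03],"dr":[0,0,-5]},{"offset":[0.04,-0.06,-0.03],"dr":[0,0,-10]},{"offset":[0.06,-0.09,-0.03],"dr":[0,0,-15]},{"offset":[0.08,-0.12,-0.03],"dr":[0,0,-20]},{"offset":[0.1,-0.15,-0.03],"dr":[0,0,-26]},{"offset":[0.13,-0.18,-0.03],"dr":[0,0,-32]},{"offset":[0.15,-0.21,-0.03],"dr":[0,0,-38]},{"offset":[0.17,-0.24,-0.03],"dr":[0,0,-44]},{"offset":[0.19,-0.258,-0.03],"dr":[0,0,-50]},{"offset":[0.22,-0.258,-0.03],"dr":[0,0,-56]},{"offset":[0.25,-0.257,-0.03],"dr":[0,0,-62]},{"offset":[0.28,-0.256,-0.03],"dr":[0,0,-68]},{"offset":[0.31,-0.255,-0.03],"dr":[0,0,-74]},{"offset":[0.34,-0.254,-0.03],"dr":[0,0,-80]},{"offset":[0.37,-0.253,-0.03],"dr":[0,0,-86]},{"offset":[0.4,-0.252,-0.03],"dr":[0,0,-92]},{"offset":[0.43,-0.251,-0.03],"dr":[0,0,-98]},{"offset":[0.456,-0.25,-0.03],"dr":[0,0,-104]},{"offset":[0.456,-0.25,-0.03],"dr":[0,0,-107]},{"offset":[0.456,-0.25,-0.03],"dr":[0,0,-107]}]'

```text
time_s: 1.77
position: [0.5732, -0.1436, 0.2517]
tcp_rot: [[-0.675, 0.738, -0.001], [0.738, 0.675, 0.0], [0.001, -0.0, -1.0]]
force: [0.0, -0.0, 0.3]
opening: 1.0
grasp_force: 0.0
```

```bash
python3 - <<'E'
from rig import bot, viewer
import cv2, numpy as np
from h import px
s=bot.read_state(); print(s["position"],s["tcp_rot"],s["joint_positions"],s["force"])
a=viewer.capture("side")["color"][180:300,280:400,::-1]
cv2.imwrite("pics/s1.png",cv2.resize(a,(600,600),interpolation=cv2.INTER_CUBIC))
print(px("side",[.5411,-.1096,.118]),px("side",s["position"]))
E
```

```text
[ 0.57323364 -0.14359486  0.2517223 ] [[-6.74680808e-01  7.38108950e-01 -9.92635782e-04]
 [ 7.38109000e-01  6.74681373e-01  3.86217085e-04]
 [ 9.54783159e-04 -4.72100149e-04 -9.99999433e-01]] [-2.48875998e+01  2.57741216e+01  8.51596827e+01 -4.13231109e-03
  6.91271006e+01 -6.73155302e+01] [ 0.02471615 -0.0017122   0.32804944]
[321.6 244.3] [339.4 197.6]
```

View pics/s1.png

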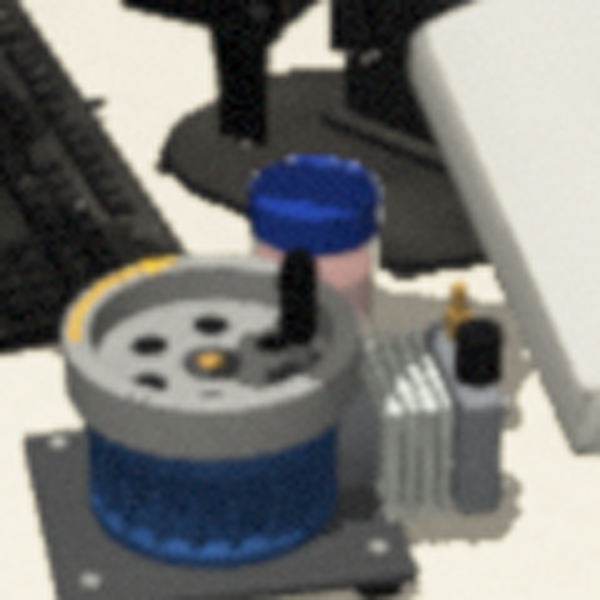

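The side crop has the rim centred at about column 212 and the grip at about column 298, which matches the estimates to within 2 mm. I'll descend and grip.

Emit:
servo_tool --targets '[{"offset":[0,0,0.02],"dr":[0,0,0]},{"offset":[0,0,0.04],"dr":[0,0,0]},{"offset":[0,0,0.06],"dr":[0,0,0]},{"offset":[0,0,0.08],"dr":[0,0,0]},{"offset":[0,0,0.1],"dr":[0,0,0]},{"offset":[0,0,0.115],"dr":[0,0,0]},{"offset":[0,0,0.122],"dr":[0,0,0]},{"offset":[0,0,0.122],"dr":[0,0,0]}]'

```text
time_s: 2.48
position: [0.5704, -0.1444, 0.1289]
tcp_rot: [[-0.671, 0.741, -0.004], [0.741, 0.671, 0.002], [0.004, -0.002, -1.0]]
force: [-0.7, -0.3, 0.3]
opening: 0.998
grasp_force: 0.0
```

Emit:
servo_tool --targets '[{"offset":[0,0,0],"dr":[0,0,0]},{"offset":[0,0,0],"dr":[0,0,0]},{"offset":[0,0,0],"dr":[0,0,0]},{"offset":[0,0,0],"dr":[0,0,0]},{"offset":[0,0,0],"dr":[0,0,0]},{"offset":[0,0,0],"dr":[0,0,0]},{"offset":[0,0,0],"dr":[0,0,0]},{"offset":[0,0,0],"dr":[0,0,0]},{"offset":[0,0,0],"dr":[0,0,0]},{"offset":[0,0,0],"dr":[0,0,0]}]' --gripper 1

```text
time_s: 3.32
position: [0.5724, -0.1445, 0.1305]
tcp_rot: [[-0.672, 0.74, -0.0], [0.74, 0.672, 0.0], [0.0, -0.0, -1.0]]
force: [0.3, -0.1, -0.5]
opening: 0.324
grasp_force: 0.0
```

```bash
python3 - <<'E'
from rig import bot
s=bot.read_state(); print(s["position"],s["force"],s["moment"],s["opening"],s["grasp_force"])
import numpy as np
for a in np.arange(.15,4.6,.15): print(round(a,2),(.046*(1-np.cos(a))).round(4),(-.046*np.sin(a)).round(4))
E
```

```text
[ 0.57242747 -0.14450783  0.13051887] [ 0.2512626  -0.06496364 -0.50946204] [ 0.02930438 -0.12499585 -0.02509821] 0.3239389155455237 0.0
0.15 0.0005 -0.0069
0.3 0.0021 -0.0136
0.45 0.0046 -0.02
0.6 0.008 -0.026
0.75 0.0123 -0.0314
0.9 0.0174 -0.036
1.05 0.0231 -0.0399
1.2 0.0293 -0.0429
1.35 0.0359 -0.0449
1.5 0.0427 -0.0459
1.65 0.0496 -0.0459
1.8 0.0565 -0.0448
1.95 0.063 -0.0427
2.1 0.0692 -0.0397
2.25 0.0749 -0.0358
2.4 0.0799 -0.0311
2.55 0.0842 -0.0257
2.7 0.0876 -0.0197
2.85 0.0901 -0.0132
3.0 0.0915 -0.0065
3.15 0.092 0.0004
3.3 0.0914 0.0073
3.45 0.0898 0.014
3.6 0.0873 0.0204
3.75 0.0837 0.0263
3.9 0.0794 0.0316
4.05 0.0743 0.0363
4.2 0.0686 0.0401
4.35 0.0623 0.043
4.5 0.0557 0.045
```

Emit:
servo_tool --targets '[{"offset":[0,0,0],"dr":[0,0,0]},{"offset":[0,0,0],"dr":[0,0,0]},{"offset":[0,0,0],"dr":[0,0,0]},{"offset":[0,0,0],"dr":[0,0,0]},{"offset":[0,0,0],"dr":[0,0,0]},{"offset":[0,0,0],"dr":[0,0,0]}]'

```text
time_s: 3.82
position: [0.5728, -0.1443, 0.1305]
tcp_rot: [[-0.672, 0.74, 0.001], [0.74, 0.672, 0.0], [-0.0, 0.001, -1.0]]
force: [1.3, 2.1, -1.0]
opening: 0.192
grasp_force: 29.9
```

Emit:
servo_tool --targets '[{"offset":[0.0,-0.0015,0],"dr":[0,0,0]},{"offset":[0.0001,-0.0035,0],"dr":[0,0,0]},{"offset":[0.0003,-0.0055,0],"dr":[0,0,0]},{"offset":[0.0006,-0.0075,0],"dr":[0,0,0]},{"offset":[0.001,-0.0095,0],"dr":[0,0,0]},{"offset":[0.0015,-0.0115,0],"dr":[0,0,0]},{"offset":[0.0021,-0.0136,0],"dr":[0,0,0]}]'

```text
time_s: 4.4
position: [0.561, -0.1523, 0.1306]
tcp_rot: [[-0.672, 0.74, 0.001], [0.74, 0.672, -0.0], [-0.0, 0.0, -1.0]]
force: [3.4, 3.3, -1.7]
opening: 0.194
grasp_force: 29.9
```

```bash
cat >> h.py <<'E'
def polar(p,f,c):
    r=np.array(p[:2])-c; a=np.arctan2(r[1],r[0]); u=r/np.hypot(*r); t=np.array([u[1],-u[0]])
    return dict(r=np.hypot(*r).round(4),turn=round((np.radians(-47.8)-a)%(2*np.pi),3),Ftan=round(-t@f[:2],2),Frad=round(u@f[:2],2))
E
python3 - <<'E'
from rig import bot
from h import *
s=bot.read_state(); print(s["position"],s["force"],s["grasp_force"],polar(s["position"],s["force"],[.542,-.110]))
E
```

```text
[ 0.56098204 -0.15229113  0.13059033] [ 3.42316356  3.2915235  -1.66239261] 29.890486202639295 {'r': np.float64(0.0464), 'turn': np.float64(0.315), 'Ftan': np.float64(4.47), 'Frad': np.float64(-1.6)}
```

```bash
python3 - <<'E'
import numpy as np
f=lambda a: np.array([.046*(1-np.cos(a)),-.046*np.sin(a)])
a=.30
while a<4.7:
    d=f(a+.12)-f(a); print(f"{a+.12:.2f}",*[list((d*k/4).round(4)) for k in(1,2,3,4)]); a+=.12
E
```

```text
0.42 [np.float64(0.0005), np.float64(-0.0013)] [np.float64(0.001), np.float64(-0.0026)] [np.float64(0.0015), np.float64(-0.0039)] [np.float64(0.0019), np.float64(-0.0052)]
0.54 [np.float64(0.0006), np.float64(-0.0012)] [np.float64(0.0013), np.float64(-0.0024)] [np.float64(0.0019), np.float64(-0.0037)] [np.float64(0.0025), np.float64(-0.0049)]
0.66 [np.float64(0.0008), np.float64(-0.0011)] [np.float64(0.0016), np.float64(-0.0023)] [np.float64(0.0023), np.float64(-0.0034)] [np.float64(0.0031), np.float64(-0.0046)]
0.78 [np.float64(0.0009), np.float64(-0.001)] [np.float64(0.0018), np.float64(-0.0021)] [np.float64(0.0027), np.float64(-0.0031)] [np.float64(0.0036), np.float64(-0.0041)]
0.90 [np.float64(0.001), np.float64(-0.0009)] [np.float64(0.0021), np.float64(-0.0018)] [np.float64(0.0031), np.float64(-0.0028)] [np.float64(0.0041), np.float64(-0.0037)]
1.02 [np.float64(0.0011), np.float64(-0.0008)] [np.float64(0.0023), np.float64(-0.0016)] [np.float64(0.0034), np.float64(-0.0024)] [np.float64(0.0045), np.float64(-0.0032)]
1.14 [np.float64(0.0012), np.float64(-0.0007)] [np.float64(0.0024
[... 4510 characters left out ...]
t64(0.0027)]
4.38 [np.float64(-0.0013), np.float64(0.0005)] [np.float64(-0.0025), np.float64(0.0011)] [np.float64(-0.0038), np.float64(0.0016)] [np.float64(-0.0051), np.float64(0.0021)]
4.50 [np.float64(-0.0013), np.float64(0.0004)] [np.float64(-0.0027), np.float64(0.0007)] [np.float64(-0.004), np.float64(0.0011)] [np.float64(-0.0053), np.float64(0.0015)]
4.62 [np.float64(-0.0014), np.float64(0.0002)] [np.float64(-0.0027), np.float64(0.0004)] [np.float64(-0.0041), np.float64(0.0006)] [np.float64(-0.0055), np.float64(0.0008)]
4.74 [np.float64(-0.0014), np.float64(0.0)] [np.float64(-0.0028), np.float64(0.0001)] [np.float64(-0.0041), np.float64(0.0001)] [np.float64(-0.0055), np.float64(0.0002)]
```

Emit:
servo_tool --targets '[{"offset":[0.0005,-0.0013,0],"dr":[0,0,0]},{"offset":[0.001,-0.0026,0],"dr":[0,0,0]},{"offset":[0.0015,-0.0039,0],"dr":[0,0,0]},{"offset":[0.0019,-0.0052,0],"dr":[0,0,0]}]'

```text
time_s: 4.73
position: [0.5558, -0.1543, 0.1305]
tcp_rot: [[-0.672, 0.74, 0.0], [0.74, 0.672, 0.0], [-0.0, 0.0, -1.0]]
force: [3.7, 3.1, -1.2]
opening: 0.197
grasp_force: 29.9
```

Emit:
servo_tool --targets '[{"offset":[0.0006,-0.0012,0],"dr":[0,0,0]},{"offset":[0.0013,-0.0024,0],"dr":[0,0,0]},{"offset":[0.0019,-0.0037,0],"dr":[0,0,0]},{"offset":[0.0025,-0.0049,0],"dr":[0,0,0]}]'

```text
time_s: 5.07
position: [0.5505, -0.1558, 0.1306]
tcp_rot: [[-0.672, 0.74, 0.0], [0.74, 0.672, -0.0], [-0.0, 0.0, -1.0]]
force: [4.2, 2.5, -1.9]
opening: 0.191
grasp_force: 29.9
```

Emit:
servo_tool --targets '[{"offset":[0.0008,-0.0011,0],"dr":[0,0,0]},{"offset":[0.0016,-0.0023,0],"dr":[0,0,0]},{"offset":[0.0023,-0.0034,0],"dr":[0,0,0]},{"offset":[0.0031,-0.0046,0],"dr":[0,0,0]}]'

```text
time_s: 5.4
position: [0.545, -0.1565, 0.1305]
tcp_rot: [[-0.672, 0.74, 0.0], [0.74, 0.672, 0.0], [-0.0, 0.0, -1.0]]
force: [4.3, 3.1, -2.2]
opening: 0.193
grasp_force: 29.9
```

Emit:
servo_tool --targets '[{"offset":[0.0009,-0.001,0],"dr":[0,0,0]},{"offset":[0.0018,-0.0021,0],"dr":[0,0,0]},{"offset":[0.0027,-0.0031,0],"dr":[0,0,0]},{"offset":[0.0036,-0.0041,0],"dr":[0,0,0]}]'

```text
time_s: 5.73
position: [0.5396, -0.1566, 0.1306]
tcp_rot: [[-0.672, 0.74, 0.0], [0.74, 0.672, -0.0], [-0.0, 0.0, -1.0]]
force: [3.9, 2.9, -1.7]
opening: 0.192
grasp_force: 29.9
```

Emit:
servo_tool --targets '[{"offset":[0.001,-0.0009,0],"dr":[0,0,0]},{"offset":[0.0021,-0.0018,0],"dr":[0,0,0]},{"offset":[0.0031,-0.0028,0],"dr":[0,0,0]},{"offset":[0.0041,-0.0037,0],"dr":[0,0,0]}]'

```text
time_s: 6.07
position: [0.5342, -0.1561, 0.1306]
tcp_rot: [[-0.672, 0.74, 0.001], [0.74, 0.672, -0.0], [-0.001, 0.0, -1.0]]
force: [5.7, 2.5, -2.7]
opening: 0.19
grasp_force: 29.9
```

Emit:
servo_tool --targets '[{"offset":[0.0011,-0.0008,0],"dr":[0,0,0]},{"offset":[0.0023,-0.0016,0],"dr":[0,0,0]},{"offset":[0.0034,-0.0024,0],"dr":[0,0,0]},{"offset":[0.0045,-0.0032,0],"dr":[0,0,0]}]'

```text
time_s: 6.4
position: [0.5291, -0.155, 0.1306]
tcp_rot: [[-0.672, 0.74, 0.001], [0.74, 0.672, -0.0], [-0.001, 0.001, -1.0]]
force: [5.4, 2.4, -3.1]
opening: 0.194
grasp_force: 29.9
```

```bash
python3 - <<'E'
from rig import bot
from h import *
s=bot.read_state(); print(s["force"],s["moment"],polar(s["position"],s["force"],[.542,-.110]))
for p,f in [((.5558,-.1543),(3.7,3.1)),((.5505,-.1558),(4.2,2.5)),((.545,-.1565),(4.3,3.1))]: print(polar(p,np.array(f),[.542,-.110]))
E
```

```text
[ 5.36160635  2.38296791 -3.14964468] [ 0.56088165 -1.06128891 -0.02424953] {'r': np.float64(0.0468), 'turn': np.float64(1.016), 'Ftan': np.float64(4.49), 'Frad': np.float64(-3.77)}
{'r': np.float64(0.0464), 'turn': np.float64(0.435), 'Ftan': np.float64(4.45), 'Frad': np.float64(-1.86)}
{'r': np.float64(0.0466), 'turn': np.float64(0.553), 'Ftan': np.float64(4.59), 'Frad': np.float64(-1.69)}
{'r': np.float64(0.0466), 'turn': np.float64(0.672), 'Ftan': np.float64(4.49), 'Frad': np.float64(-2.82)}
```

Emit:
servo_tool --targets '[{"offset":[0.0012,-0.0006,0],"dr":[0,0,0]},{"offset":[0.0025,-0.0012,0],"dr":[0,0,0]},{"offset":[0.0037,-0.0018,0],"dr":[0,0,0]},{"offset":[0.005,-0.0024,0],"dr":[0,0,0]}]'

```text
time_s: 6.73
position: [0.5241, -0.1533, 0.1306]
tcp_rot: [[-0.672, 0.74, 0.002], [0.74, 0.672, -0.001], [-0.002, 0.0, -1.0]]
force: [5.9, 1.0, -3.6]
opening: 0.191
grasp_force: 29.9
```

Emit:
servo_tool --targets '[{"offset":[0.0013,-0.0005,0],"dr":[0,0,0]},{"offset":[0.0026,-0.001,0],"dr":[0,0,0]},{"offset":[0.0039,-0.0014,0],"dr":[0,0,0]},{"offset":[0.0052,-0.0018,0],"dr":[0,0,0]}]'

```text
time_s: 7.07
position: [0.5194, -0.151, 0.1306]
tcp_rot: [[-0.673, 0.74, 0.002], [0.74, 0.673, -0.002], [-0.002, 0.0, -1.0]]
force: [5.1, -0.4, -4.6]
opening: 0.192
grasp_force: 29.9
```

Emit:
servo_tool --targets '[{"offset":[0.0013,-0.0003,0],"dr":[0,0,0]},{"offset":[0.0027,-0.0006,0],"dr":[0,0,0]},{"offset":[0.004,-0.0009,0],"dr":[0,0,0]},{"offset":[0.0053,-0.0012,0],"dr":[0,0,0]}]'

```text
time_s: 7.4
position: [0.5148, -0.1481, 0.1306]
tcp_rot: [[-0.673, 0.74, 0.001], [0.74, 0.673, -0.002], [-0.002, -0.0, -1.0]]
force: [4.5, -0.6, -3.8]
opening: 0.189
grasp_force: 29.9
```

```bash
python3 - <<'E'
from rig import bot
from h import *
s=bot.read_state(); print(s["force"],polar(s["position"],s["force"],[.542,-.110]))
E
```

```text
[ 4.48786166 -0.56900099 -3.8057565 ] {'r': np.float64(0.0468), 'turn': np.float64(1.357), 'Ftan': np.float64(3.98), 'Frad': np.float64(-2.15)}
```

Emit:
servo_tool --targets '[{"offset":[0.0014,-0.0002,0],"dr":[0,0,0]},{"offset":[0.0027,-0.0004,0],"dr":[0,0,0]},{"offset":[0.0041,-0.0005,0],"dr":[0,0,0]},{"offset":[0.0055,-0.0007,0],"dr":[0,0,0]}]'

```text
time_s: 7.73
position: [0.5098, -0.1439, 0.1306]
tcp_rot: [[-0.673, 0.74, -0.0], [0.74, 0.673, -0.001], [-0.0, -0.001, -1.0]]
force: [4.3, -3.3, -4.1]
opening: 0.191
grasp_force: 29.9
```

Emit:
servo_tool --targets '[{"offset":[0.0014,0,0],"dr":[0,0,0]},{"offset":[0.0028,0,0],"dr":[0,0,0]},{"offset":[0.0041,0,0],"dr":[0,0,0]},{"offset":[0.0055,-0.0001,0],"dr":[0,0,0]}]'

```text
time_s: 8.07
position: [0.5058, -0.1396, 0.1306]
tcp_rot: [[-0.673, 0.74, -0.001], [0.74, 0.673, -0.0], [0.0, -0.001, -1.0]]
force: [1.9, -3.5, -3.4]
opening: 0.19
grasp_force: 29.9
```

Emit:
servo_tool --targets '[{"offset":[0.0014,0.0002,0],"dr":[0,0,0]},{"offset":[0.0027,0.0003,0],"dr":[0,0,0]},{"offset":[0.0041,0.0005,0],"dr":[0,0,0]},{"offset":[0.0055,0.0006,0],"dr":[0,0,0]}]'

```text
time_s: 8.4
position: [0.5025, -0.1349, 0.1306]
tcp_rot: [[-0.673, 0.74, -0.001], [0.74, 0.673, -0.0], [0.001, -0.001, -1.0]]
force: [0.7, -4.6, -2.1]
opening: 0.192
grasp_force: 29.9
```

```bash
python3 - <<'E'
from rig import bot
from h import *
s=bot.read_state(); print(s["force"],polar(s["position"],s["force"],[.542,-.110]))
E
```

```text
[ 0.72017555 -4.60447936 -2.13915143] {'r': np.float64(0.0467), 'turn': np.float64(1.745), 'Ftan': np.float64(4.28), 'Frad': np.float64(1.85)}
```

Emit:
servo_tool --targets '[{"offset":[0.0013,0.0003,0],"dr":[0,0,0]},{"offset":[0.0027,0.0006,0],"dr":[0,0,0]},{"offset":[0.004,0.0009,0],"dr":[0,0,0]},{"offset":[0.0054,0.0013,0],"dr":[0,0,0]}]'

```text
time_s: 8.73
position: [0.4998, -0.13, 0.1305]
tcp_rot: [[-0.673, 0.74, -0.001], [0.74, 0.673, 0.0], [0.001, -0.001, -1.0]]
force: [0.7, -4.6, -1.3]
opening: 0.191
grasp_force: 29.9
```

Emit:
servo_tool --targets '[{"offset":[0.0013,0.0005,0],"dr":[0,0,0]},{"offset":[0.0026,0.0009,0],"dr":[0,0,0]},{"offset":[0.0039,0.0014,0],"dr":[0,0,0]},{"offset":[0.0052,0.0019,0],"dr":[0,0,0]}]'

```text
time_s: 9.07
position: [0.4978, -0.1247, 0.1305]
tcp_rot: [[-0.673, 0.74, -0.001], [0.74, 0.673, 0.0], [0.001, -0.001, -1.0]]
force: [-0.5, -5.0, -1.4]
opening: 0.195
grasp_force: 29.9
```

Emit:
servo_tool --targets '[{"offset":[0.0012,0.0006,0],"dr":[0,0,0]},{"offset":[0.0025,0.0012,0],"dr":[0,0,0]},{"offset":[0.0037,0.0019,0],"dr":[0,0,0]},{"offset":[0.0049,0.0025,0],"dr":[0,0,0]}]'

```text
time_s: 9.4
position: [0.4964, -0.1193, 0.1305]
tcp_rot: [[-0.673, 0.74, -0.001], [0.74, 0.673, 0.0], [0.001, -0.0, -1.0]]
force: [0.2, -4.8, -0.9]
opening: 0.19
grasp_force: 29.9
```

```bash
python3 - <<'E'
from rig import bot
from h import *
s=bot.read_state(); print(s["force"],polar(s["position"],s["force"],[.542,-.110]))
E
```

```text
[ 0.20704784 -4.81502848 -0.85811868] {'r': np.float64(0.0466), 'turn': np.float64(2.106), 'Ftan': np.float64(4.76), 'Frad': np.float64(0.76)}
```

Emit:
servo_tool --targets '[{"offset":[0.0011,0.0008,0],"dr":[0,0,0]},{"offset":[0.0023,0.0015,0],"dr":[0,0,0]},{"offset":[0.0034,0.0023,0],"dr":[0,0,0]},{"offset":[0.0046,0.0031,0],"dr":[0,0,0]}]'

```text
time_s: 9.73
position: [0.4956, -0.1138, 0.1305]
tcp_rot: [[-0.673, 0.74, -0.001], [0.74, 0.673, 0.0], [0.001, -0.0, -1.0]]
force: [-1.0, -4.5, 0.3]
opening: 0.191
grasp_force: 29.9
```

Emit:
servo_tool --targets '[{"offset":[0.001,0.0009,0],"dr":[0,0,0]},{"offset":[0.0021,0.0018,0],"dr":[0,0,0]},{"offset":[0.0031,0.0027,0],"dr":[0,0,0]},{"offset":[0.0042,0.0036,0],"dr":[0,0,0]}]'

```text
time_s: 10.07
position: [0.4956, -0.1083, 0.1305]
tcp_rot: [[-0.672, 0.74, -0.001], [0.74, 0.672, 0.0], [0.001, -0.0, -1.0]]
force: [-2.3, -5.4, 0.8]
opening: 0.195
grasp_force: 29.9
```

Emit:
servo_tool --targets '[{"offset":[0.0009,0.001,0],"dr":[0,0,0]},{"offset":[0.0019,0.002,0],"dr":[0,0,0]},{"offset":[0.0028,0.0031,0],"dr":[0,0,0]},{"offset":[0.0037,0.0041,0],"dr":[0,0,0]}]'

```text
time_s: 10.4
position: [0.4962, -0.1028, 0.1305]
tcp_rot: [[-0.672, 0.74, -0.001], [0.74, 0.672, 0.0], [0.001, -0.0, -1.0]]
force: [-1.4, -4.1, 0.2]
opening: 0.193
grasp_force: 29.9
```

```bash
python3 - <<'E'
from rig import bot
from h import *
s=bot.read_state(); print(s["force"],polar(s["position"],s["force"],[.542,-.110]))
E
```

```text
[-1.44191065 -4.09266209  0.21176689] {'r': np.float64(0.0464), 'turn': np.float64(2.463), 'Ftan': np.float64(4.27), 'Frad': np.float64(0.79)}
```

Emit:
servo_tool --targets '[{"offset":[0.0008,0.0011,0],"dr":[0,0,0]},{"offset":[0.0016,0.0022,0],"dr":[0,0,0]},{"offset":[0.0024,0.0034,0],"dr":[0,0,0]},{"offset":[0.0032,0.0045,0],"dr":[0,0,0]}]'

```text
time_s: 10.73
position: [0.4974, -0.0974, 0.1305]
tcp_rot: [[-0.672, 0.74, -0.0], [0.74, 0.672, 0.0], [0.001, -0.0, -1.0]]
force: [-3.0, -2.8, 0.9]
opening: 0.19
grasp_force: 29.9
```

Emit:
servo_tool --targets '[{"offset":[0.0007,0.0012,0],"dr":[0,0,0]},{"offset":[0.0013,0.0024,0],"dr":[0,0,0]},{"offset":[0.002,0.0036,0],"dr":[0,0,0]},{"offset":[0.0027,0.0048,0],"dr":[0,0,0]}]'

```text
time_s: 11.07
position: [0.4993, -0.0923, 0.1305]
tcp_rot: [[-0.672, 0.74, -0.0], [0.74, 0.672, 0.0], [0.0, 0.0, -1.0]]
force: [-3.5, -3.1, 1.2]
opening: 0.195
grasp_force: 29.9
```

Emit:
servo_tool --targets '[{"offset":[0.0005,0.0013,0],"dr":[0,0,0]},{"offset":[0.001,0.0026,0],"dr":[0,0,0]},{"offset":[0.0015,0.0038,0],"dr":[0,0,0]},{"offset":[0.0021,0.0051,0],"dr":[0,0,0]}]'

```text
time_s: 11.4
position: [0.5017, -0.0873, 0.1305]
tcp_rot: [[-0.672, 0.74, -0.0], [0.74, 0.672, 0.0], [0.0, -0.0, -1.0]]
force: [-2.2, -3.0, 0.8]
opening: 0.194
grasp_force: 29.9
```

```bash
python3 - <<'E'
from rig import bot
from h import *
s=bot.read_state(); print(s["force"],polar(s["position"],s["force"],[.542,-.110]))
E
```

```text
[-2.17717609 -2.99074448  0.79653368] {'r': np.float64(0.0462), 'turn': np.float64(2.819), 'Ftan': np.float64(3.67), 'Frad': np.float64(0.43)}
```

Emit:
servo_tool --targets '[{"offset":[0.0004,0.0013,0],"dr":[0,0,0]},{"offset":[0.0007,0.0027,0],"dr":[0,0,0]},{"offset":[0.0011,0.004,0],"dr":[0,0,0]},{"offset":[0.0014,0.0053,0],"dr":[0,0,0]}]'

```text
time_s: 11.73
position: [0.5048, -0.0828, 0.1305]
tcp_rot: [[-0.672, 0.74, 0.0], [0.74, 0.672, 0.0], [-0.0, 0.0, -1.0]]
force: [-2.6, -3.5, 1.0]
opening: 0.188
grasp_force: 29.9
```

Emit:
servo_tool --targets '[{"offset":[0.0002,0.0014,0],"dr":[0,0,0]},{"offset":[0.0004,0.0027,0],"dr":[0,0,0]},{"offset":[0.0006,0.0041,0],"dr":[0,0,0]},{"offset":[0.0008,0.0055,0],"dr":[0,0,0]}]'

```text
time_s: 12.07
position: [0.5083, -0.0786, 0.1305]
tcp_rot: [[-0.672, 0.74, 0.0], [0.74, 0.672, -0.0], [-0.0, -0.0, -1.0]]
force: [-2.6, -3.3, -0.6]
opening: 0.192
grasp_force: 29.9
```

Emit:
servo_tool --targets '[{"offset":[0,0.0014,0],"dr":[0,0,0]},{"offset":[0.0001,0.0028,0],"dr":[0,0,0]},{"offset":[0.0001,0.0041,0],"dr":[0,0,0]},{"offset":[0.0001,0.0055,0],"dr":[0,0,0]}]'

```text
time_s: 12.4
position: [0.5123, -0.0748, 0.1305]
tcp_rot: [[-0.673, 0.74, 0.0], [0.74, 0.673, -0.0], [-0.0, -0.0, -1.0]]
force: [-3.2, -3.3, -1.1]
opening: 0.191
grasp_force: 29.9
```

```bash
python3 - <<'E'
from rig import bot
from h import *
s=bot.read_state(); print(s["force"],polar(s["position"],s["force"],[.542,-.110]))
E
```

```text
[-3.20671541 -3.26588686 -1.05642292] {'r': np.float64(0.046), 'turn': np.float64(3.177), 'Ftan': np.float64(4.56), 'Frad': np.float64(-0.43)}
```

Emit:
servo_tool --targets '[{"offset":[-0.0001,0.0014,0],"dr":[0,0,0]},{"offset":[-0.0003,0.0027,0],"dr":[0,0,0]},{"offset":[-0.0004,0.0041,0],"dr":[0,0,0]},{"offset":[-0.0005,0.0055,0],"dr":[0,0,0]}]'

```text
time_s: 12.73
position: [0.5168, -0.0716, 0.1305]
tcp_rot: [[-0.673, 0.74, 0.0], [0.74, 0.673, -0.0], [-0.0, -0.0, -1.0]]
force: [-2.0, -4.9, -2.3]
opening: 0.193
grasp_force: 29.9
```

Emit:
servo_tool --targets '[{"offset":[-0.0003,0.0013,0],"dr":[0,0,0]},{"offset":[-0.0006,0.0027,0],"dr":[0,0,0]},{"offset":[-0.0009,0.004,0],"dr":[0,0,0]},{"offset":[-0.0012,0.0054,0],"dr":[0,0,0]}]'

```text
time_s: 13.07
position: [0.5214, -0.069, 0.1305]
tcp_rot: [[-0.673, 0.74, -0.0], [0.74, 0.673, -0.001], [-0.0, -0.001, -1.0]]
force: [-3.5, -5.4, -0.4]
opening: 0.196
grasp_force: 29.9
```

Emit:
servo_tool --targets '[{"offset":[-0.0005,0.0013,0],"dr":[0,0,0]},{"offset":[-0.0009,0.0026,0],"dr":[0,0,0]},{"offset":[-0.0014,0.0039,0],"dr":[0,0,0]},{"offset":[-0.0018,0.0052,0],"dr":[0,0,0]}]'

```text
time_s: 13.4
position: [0.5252, -0.0673, 0.1305]
tcp_rot: [[-0.673, 0.739, -0.003], [0.739, 0.673, -0.001], [0.001, -0.003, -1.0]]
force: [-5.4, -7.5, 1.6]
opening: 0.191
grasp_force: 29.9
```

```bash
python3 - <<'E'
from rig import bot
from h import *
s=bot.read_state(); print(s["force"],polar(s["position"],s["force"],[.542,-.110]))
E
```

```text
[-5.42970585 -7.54395692  1.64139642] {'r': np.float64(0.0459), 'turn': np.float64(3.503), 'Ftan': np.float64(7.81), 'Frad': np.float64(-5.03)}
```

Resistance is climbing: about 4.4, then 5.5, then 7.8 N. From here I use finer steps.

Emit:
servo_tool --targets '[{"offset":[-0.0003,0.0006,0],"dr":[0,0,0]},{"offset":[-0.0006,0.0012,0],"dr":[0,0,0]},{"offset":[-0.0009,0.0019,0],"dr":[0,0,0]},{"offset":[-0.0012,0.0025,0],"dr":[0,0,0]}]'

```text
time_s: 13.73
position: [0.5272, -0.0666, 0.1305]
tcp_rot: [[-0.673, 0.739, -0.004], [0.739, 0.673, -0.001], [0.002, -0.004, -1.0]]
force: [-7.2, -8.2, 3.4]
opening: 0.19
grasp_force: 29.9
```

```bash
python3 - <<'E'
from rig import bot
from h import *
s=bot.read_state(); print(s["force"],polar(s["position"],s["force"],[.542,-.110]))
E
```

```text
[-7.2117862  -8.22936171  3.37799861] {'r': np.float64(0.0459), 'turn': np.float64(3.55), 'Ftan': np.float64(9.48), 'Frad': np.float64(-5.47)}
```

Emit:
servo_tool --targets '[{"offset":[-0.0003,0.0006,0],"dr":[0,0,0]},{"offset":[-0.0006,0.0012,0],"dr":[0,0,0]},{"offset":[-0.0009,0.0018,0],"dr":[0,0,0]},{"offset":[-0.0013,0.0024,0],"dr":[0,0,0]}]'

```text
time_s: 14.07
position: [0.5295, -0.0659, 0.1305]
tcp_rot: [[-0.673, 0.739, -0.005], [0.739, 0.673, -0.001], [0.003, -0.005, -1.0]]
force: [-8.1, -7.6, 2.6]
opening: 0.192
grasp_force: 29.9
```

```bash
python3 - <<'E'
from rig import bot
from h import *
s=bot.read_state(); print(s["force"],s["tcp_rot"][2],polar(s["position"],s["force"],[.542,-.110]))
E
```

```text
[-8.08961282 -7.56088109  2.59111915] [ 0.00268057 -0.00472001 -0.99998527] {'r': np.float64(0.0459), 'turn': np.float64(3.601), 'Ftan': np.float64(9.85), 'Frad': np.float64(-5.06)}
```

Emit:
servo_tool --targets '[{"offset":[-0.0003,0.0006,0],"dr":[0,0,0]},{"offset":[-0.0007,0.0012,0],"dr":[0,0,0]},{"offset":[-0.001,0.0018,0],"dr":[0,0,0]},{"offset":[-0.0014,0.0024,0],"dr":[0,0,0]}]'

```text
time_s: 14.4
position: [0.532, -0.0653, 0.1305]
tcp_rot: [[-0.673, 0.739, -0.006], [0.739, 0.673, -0.001], [0.003, -0.005, -1.0]]
force: [-7.4, -8.3, 3.2]
opening: 0.192
grasp_force: 29.9
```

```bash
python3 - <<'E'
from rig import bot
from h import *
s=bot.read_state(); print(s["force"],s["tcp_rot"][2],polar(s["position"],s["force"],[.542,-.110]))
E
```

```text
[-7.36322241 -8.32797886  3.24997849] [ 0.00298504 -0.00496764 -0.99998321] {'r': np.float64(0.0458), 'turn': np.float64(3.658), 'Ftan': np.float64(9.0), 'Frad': np.float64(-6.52)}
```

Emit:
servo_tool --targets '[{"offset":[-0.0004,0.0006,0],"dr":[0,0,0]},{"offset":[-0.0008,0.0011,0],"dr":[0,0,0]},{"offset":[-0.0012,0.0017,0],"dr":[0,0,0]},{"offset":[-0.0016,0.0023,0],"dr":[0,0,0]}]'

```text
time_s: 14.73
position: [0.5347, -0.0648, 0.1305]
tcp_rot: [[-0.673, 0.739, -0.006], [0.739, 0.673, -0.001], [0.003, -0.005, -1.0]]
force: [-6.6, -7.2, 2.1]
opening: 0.192
grasp_force: 29.9
```

```bash
python3 - <<'E'
from rig import bot
from h import *
s=bot.read_state(); print(s["force"],s["tcp_rot"][2],polar(s["position"],s["force"],[.542,-.110]))
E
```

```text
[-6.5960526  -7.19023712  2.08996015] [ 0.00318053 -0.00483358 -0.99998326] {'r': np.float64(0.0458), 'turn': np.float64(3.719), 'Ftan': np.float64(7.65), 'Frad': np.float64(-6.06)}
```

Emit:
servo_tool --targets '[{"offset":[-0.0004,0.0006,0],"dr":[0,0,0]},{"offset":[-0.0008,0.0011,0],"dr":[0,0,0]},{"offset":[-0.0012,0.0017,0],"dr":[0,0,0]},{"offset":[-0.0017,0.0022,0],"dr":[0,0,0]}]'

```text
time_s: 15.07
position: [0.5377, -0.0644, 0.1305]
tcp_rot: [[-0.673, 0.739, -0.005], [0.739, 0.673, -0.001], [0.003, -0.004, -1.0]]
force: [-7.0, -5.3, 2.4]
opening: 0.188
grasp_force: 29.9
```

```bash
python3 - <<'E'
from rig import bot
from h import *
s=bot.read_state(); print(s["force"],s["tcp_rot"][2],polar(s["position"],s["force"],[.542,-.110]))
E
```

```text
[-6.95641648 -5.33433907  2.36580283] [ 0.00311128 -0.00444676 -0.99998527] {'r': np.float64(0.0458), 'turn': np.float64(3.784), 'Ftan': np.float64(7.43), 'Frad': np.float64(-4.65)}
```

Emit:
servo_tool --targets '[{"offset":[-0.0004,0.0005,0],"dr":[0,0,0]},{"offset":[-0.0009,0.001,0],"dr":[0,0,0]},{"offset":[-0.0013,0.0015,0],"dr":[0,0,0]},{"offset":[-0.0018,0.002,0],"dr":[0,0,0]}]'

```text
time_s: 15.4
position: [0.5407, -0.0643, 0.1305]
tcp_rot: [[-0.673, 0.74, -0.005], [0.74, 0.673, -0.0], [0.003, -0.004, -1.0]]
force: [-6.5, -7.0, 2.2]
opening: 0.19
grasp_force: 29.9
```

```bash
python3 - <<'E'
from rig import bot
from h import *
s=bot.read_state(); print(s["force"],s["tcp_rot"][2],polar(s["position"],s["force"],[.542,-.110]))
E
```

```text
[-6.48484301 -7.04747429  2.23368168] [ 0.00287233 -0.00380327 -0.99998864] {'r': np.float64(0.0457), 'turn': np.float64(3.849), 'Ftan': np.float64(6.69), 'Frad': np.float64(-6.85)}
```

Emit:
servo_tool --targets '[{"offset":[-0.0005,0.0005,0],"dr":[0,0,0]},{"offset":[-0.001,0.001,0],"dr":[0,0,0]},{"offset":[-0.0014,0.0014,0],"dr":[0,0,0]},{"offset":[-0.0018,0.0018,0],"dr":[0,0,0]}]'

```text
time_s: 15.73
position: [0.5437, -0.0643, 0.1305]
tcp_rot: [[-0.673, 0.74, -0.004], [0.74, 0.673, -0.0], [0.002, -0.003, -1.0]]
force: [-4.9, -4.9, 2.1]
opening: 0.192
grasp_force: 29.9
```

```bash
python3 - <<'E'
from rig import bot
from h import *
s=bot.read_state(); print(s["force"],s["tcp_rot"][2],polar(s["position"],s["force"],[.542,-.110]))
E
```

```text
[-4.91992276 -4.87698199  2.06870851] [ 0.0021418  -0.00291454 -0.99999346] {'r': np.float64(0.0457), 'turn': np.float64(3.916), 'Ftan': np.float64(4.73), 'Frad': np.float64(-5.06)}
```

Resistance has fallen back to the drag at 3.92 rad, with the peak at about 3.61. I'll hold here, then release.

Emit:
servo_tool --targets '[{"offset":[0,0,0],"dr":[0,0,0]},{"offset":[0,0,0],"dr":[0,0,0]},{"offset":[0,0,0],"dr":[0,0,0]},{"offset":[0,0,0],"dr":[0,0,0]},{"offset":[0,0,0],"dr":[0,0,0]},{"offset":[0,0,0],"dr":[0,0,0]},{"offset":[0,0,0],"dr":[0,0,0]},{"offset":[0,0,0],"dr":[0,0,0]}]'

```text
time_s: 16.4
position: [0.5443, -0.0644, 0.1306]
tcp_rot: [[-0.673, 0.74, -0.002], [0.74, 0.673, -0.0], [0.001, -0.002, -1.0]]
force: [-4.7, -5.6, 1.1]
opening: 0.191
grasp_force: 29.9
```

```bash
python3 - <<'E'
from rig import bot
from h import *
s=bot.read_state(); print(s["force"],s["tcp_rot"][2],polar(s["position"],s["force"],[.542,-.110]))
E
```

```text
[-4.72629565 -5.5752399   1.11545116] [ 0.00116742 -0.00196166 -0.99999739] {'r': np.float64(0.0457), 'turn': np.float64(3.929), 'Ftan': np.float64(4.44), 'Frad': np.float64(-5.81)}
```

Emit:
servo_tool --targets '[{"offset":[0,0,0],"dr":[0,0,0]},{"offset":[0,0,0],"dr":[0,0,0]},{"offset":[0,0,0],"dr":[0,0,0]},{"offset":[0,0,0],"dr":[0,0,0]},{"offset":[0,0,0],"dr":[0,0,0]},{"offset":[0,0,0],"dr":[0,0,0]},{"offset":[0,0,0],"dr":[0,0,0]},{"offset":[0,0,-0.002],"dr":[0,0,0]},{"offset":[0,0,-0.02],"dr":[0,0,0]},{"offset":[0,0,-0.04],"dr":[0,0,0]},{"offset":[0,0,-0.06],"dr":[0,0,0]},{"offset":[0,0,-0.07],"dr":[0,0,0]},{"offset":[0,0,-0.07],"dr":[0,0,0]}]' --gripper -0.2

```text
time_s: 17.48
position: [0.547, -0.0646, 0.203]
tcp_rot: [[-0.672, 0.74, 0.005], [0.74, 0.672, -0.002], [-0.005, 0.003, -1.0]]
force: [0.8, 0.4, -0.9]
opening: 0.6
grasp_force: 0.0
```

```bash
python3 - <<'E'
from rig import bot, viewer
import cv2
from h import px
s=bot.read_state(); print(s["position"],s["force"],s["opening"])
a=viewer.capture("side")["color"][180:300,270:390,::-1]
cv2.imwrite("pics/s2.png",cv2.resize(a,(600,600),interpolation=cv2.INTER_CUBIC))
for z in(.125,.17): print((px("side",[.5443,-.0644,z])-[270,180])*5)
E
```

```text
[ 0.54699035 -0.06457707  0.20302721] [ 0.83271867  0.37691705 -0.89790294] 0.5995927904220908
[236.5 260.5]
[235. 178.]
```

View pics/s2.png

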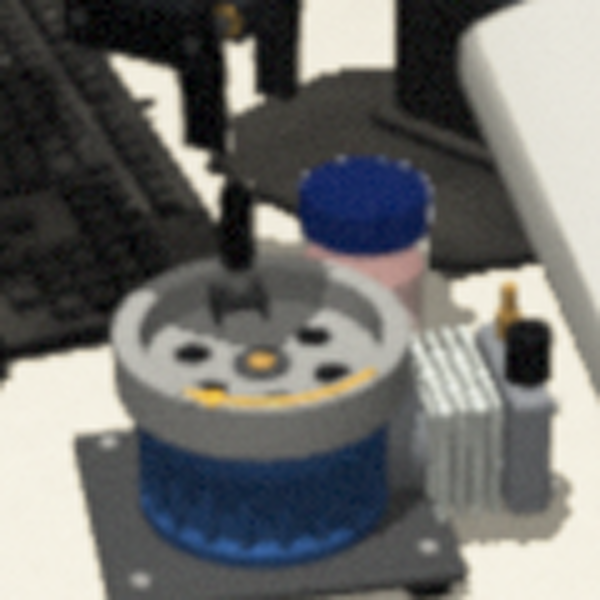

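Side view: the handle is upright at (237,180–270), where predicted, so the wheel stayed put. The arrow is now at the front. I'll go round to the outside, close the fingers and turn the hand.

Emit:
servo_tool --targets '[{"offset":[0.008,0.007,-0.01],"dr":[0,0,5]},{"offset":[0.016,0.014,-0.01],"dr":[0,0,10]},{"offset":[0.024,0.021,-0.01],"dr":[0,0,16]},{"offset":[0.033,0.0274,-0.01],"dr":[0,0,22]},{"offset":[0.033,0.0274,-0.01],"dr":[0,0,28]},{"offset":[0.033,0.0274,-0.01],"dr":[0,0,34]},{"offset":[0.033,0.0274,-0.01],"dr":[0,0,40]},{"offset":[0.033,0.0274,-0.01],"dr":[0,0,42.2]},{"offset":[0.033,0.0274,-0.01],"dr":[0,0,42.2]},{"offset":[0.033,0.0274,-0.01],"dr":[0,0,42.2]},{"offset":[0.033,0.0274,-0.01],"dr":[0,0,42.2]},{"offset":[0.033,0.0274,-0.01],"dr":[0,0,42.2]},{"offset":[0.033,0.0274,-0.01],"dr":[0,0,42.2]}]' --gripper 1

```text
time_s: 18.62
position: [0.5433, -0.0213, 0.2103]
tcp_rot: [[-0.001, 1.0, -0.0], [1.0, 0.001, 0.0], [0.0, -0.0, -1.0]]
force: [-0.3, -0.3, 0.2]
opening: 0.002
grasp_force: 0.0
```

```bash
python3 - <<'E'
from rig import bot, viewer
import cv2
s=bot.read_state(); print(s["position"],s["tcp_rot"],s["force"],s["opening"],s["joint_positions"])
a=viewer.capture("side")["color"][150:300,230:380,::-1]
cv2.imwrite("pics/s3.png",cv2.resize(a,(600,600),interpolation=cv2.INTER_CUBIC))
E
```

```text
[ 0.54325128 -0.0212899   0.21029598] [[-1.29989590e-03  9.99999057e-01 -4.42599793e-04]
 [ 9.99999146e-01  1.29995493e-03  1.33118651e-04]
 [ 1.33693886e-04 -4.42426375e-04 -9.99999893e-01]] [-0.26923555 -0.26298118  0.16506764] 0.0021161466516785117 [-1.40258153e+01  2.48736418e+01  9.45676050e+01  1.43928079e-03
  6.05852048e+01 -1.41010027e+01]
```

View pics/s3.png

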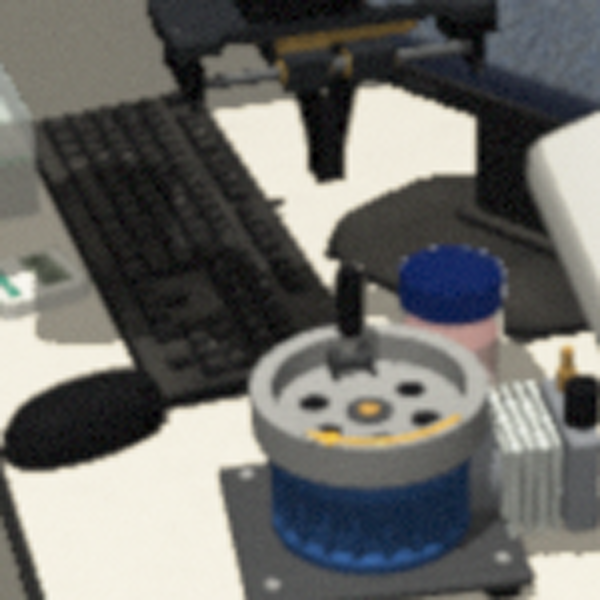

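Side view: the closed fingers are clear at (330,180), and the handle is upright at (350,300). I'll descend and push it inwards.

Emit:
servo_tool --targets '[{"offset":[0,0,0.02],"dr":[0,0,0]},{"offset":[0,0,0.04],"dr":[0,0,0]},{"offset":[0,0,0.06],"dr":[0,0,0]},{"offset":[0,0,0.075],"dr":[0,0,0]},{"offset":[0,0,0.082],"dr":[0,0,0]},{"offset":[0,0,0.082],"dr":[0,0,0]},{"offset":[-0.007,0,0.082],"dr":[0,0,0]},{"offset":[-0.014,0,0.082],"dr":[0,0,0]},{"offset":[-0.019,0,0.082],"dr":[0,0,0]},{"offset":[-0.022,0,0.082],"dr":[0,0,0]},{"offset":[-0.025,0,0.082],"dr":[0,0,0]},{"offset":[-0.028,0,0.082],"dr":[0,0,0]},{"offset":[-0.031,0,0.082],"dr":[0,0,0]},{"offset":[-0.034,0,0.082],"dr":[0,0,0]}]'

```text
time_s: 19.83
position: [0.5433, -0.0547, 0.129]
tcp_rot: [[-0.001, 1.0, 0.0], [1.0, 0.001, 0.001], [0.001, 0.0, -1.0]]
force: [-0.3, 5.6, 4.0]
opening: 0.005
grasp_force: 2.7
```

Emit:
servo_tool --targets '[{"offset":[-0.003,0,0],"dr":[0,0,0]},{"offset":[-0.006,0,0],"dr":[0,0,0]},{"offset":[-0.009,0,0],"dr":[0,0,0]},{"offset":[-0.012,0,0],"dr":[0,0,0]},{"offset":[-0.015,0,0],"dr":[0,0,0]}]'

```text
time_s: 20.25
position: [0.5431, -0.0705, 0.1282]
tcp_rot: [[-0.001, 1.0, -0.001], [1.0, 0.001, 0.0], [0.0, -0.001, -1.0]]
force: [-0.1, 3.1, 1.5]
opening: 0.007
grasp_force: 1.6
```

Emit:
servo_tool --targets '[{"offset":[-0.003,0,0],"dr":[0,0,0]},{"offset":[-0.006,0,0],"dr":[0,0,0]},{"offset":[-0.009,0,0],"dr":[0,0,0]},{"offset":[-0.012,0,0],"dr":[0,0,0]},{"offset":[-0.015,0,0],"dr":[0,0,0]},{"offset":[-0.018,0,0],"dr":[0,0,0]}]'

```text
time_s: 20.75
position: [0.5436, -0.0889, 0.1287]
tcp_rot: [[-0.001, 1.0, 0.0], [1.0, 0.001, -0.001], [-0.001, 0.0, -1.0]]
force: [-0.1, 1.8, 1.1]
opening: 0.011
grasp_force: 0.9
```

Emit:
servo_tool --targets '[{"offset":[-0.003,0,0.001],"dr":[0,0,0]},{"offset":[-0.006,0,0.003],"dr":[0,0,0]},{"offset":[-0.008,0,0.005],"dr":[0,0,0]},{"offset":[-0.01,0,0.007],"dr":[0,0,0]},{"offset":[-0.012,0,0.009],"dr":[0,0,0]},{"offset":[-0.012,0,0.009],"dr":[0,0,0]}]'

```text
time_s: 21.25
position: [0.5433, -0.1008, 0.1191]
tcp_rot: [[-0.001, 1.0, -0.0], [1.0, 0.001, -0.0], [-0.0, -0.0, -1.0]]
force: [0.8, 0.5, 0.6]
opening: 0.004
grasp_force: 0.3
```

Emit:
servo_tool --targets '[{"offset":[-0.002,0,0.001],"dr":[0,0,0]},{"offset":[-0.003,0,0.002],"dr":[0,0,0]},{"offset":[-0.003,0,0.003],"dr":[0,0,0]},{"offset":[-0.003,0,0.003],"dr":[0,0,0]}]'

```text
time_s: 21.58
position: [0.544, -0.1036, 0.1169]
tcp_rot: [[-0.001, 1.0, 0.001], [1.0, 0.001, -0.001], [-0.001, 0.001, -1.0]]
force: [0.6, 0.5, 2.7]
opening: 0.007
grasp_force: 1.5
```

```bash
python3 - <<'E'
from rig import bot
s=bot.read_state(); print(s["position"],s["force"])
E
```

```text
[ 0.54400362 -0.10363909  0.11694204] [0.61744301 0.50154845 2.70294902]
```

Emit:
servo_tool --targets '[{"offset":[0,0,0.001],"dr":[0,0,0]},{"offset":[0,0,0.0015],"dr":[0,0,0]},{"offset":[0,0,0.0015],"dr":[0,0,0]}]'

```text
time_s: 21.83
position: [0.5451, -0.1037, 0.1165]
tcp_rot: [[-0.001, 1.0, 0.004], [1.0, 0.001, -0.001], [-0.001, 0.004, -1.0]]
force: [0.3, 1.0, 8.2]
opening: 0.007
grasp_force: 4.1
```

```bash
python3 - <<'E'
from rig import bot
s=bot.read_state(); print(s["position"],s["force"])
E
```

```text
[ 0.54514167 -0.10374555  0.11649562] [0.30590019 1.0378776  8.15098047]
```

Firm contact at z = 0.1165, which is the flat stop. I'll lift off and look.

Emit:
servo_tool --targets '[{"offset":[0,0,-0.003],"dr":[0,0,0]},{"offset":[0,0,-0.01],"dr":[0,0,0]},{"offset":[0,0,-0.03],"dr":[0,0,0]},{"offset":[0,0,-0.06],"dr":[0,0,0]},{"offset":[0,0,-0.09],"dr":[0,0,0]},{"offset":[0,0,-0.12],"dr":[0,0,0]},{"offset":[0,0,-0.13],"dr":[0,0,0]},{"offset":[0,0,-0.13],"dr":[0,0,0]}]'

```text
time_s: 22.5
position: [0.5451, -0.104, 0.248]
tcp_rot: [[-0.001, 1.0, 0.006], [1.0, 0.001, -0.003], [-0.003, 0.006, -1.0]]
force: [-0.2, -0.5, -0.3]
opening: 0.008
grasp_force: 0.0
```

```bash
python3 - <<'E'
from rig import bot, viewer
import cv2
print(bot.read_state()["position"])
a=viewer.capture("side")["color"][170:310,260:400,::-1]
cv2.imwrite("pics/s4.png",cv2.resize(a,(600,600),interpolation=cv2.INTER_CUBIC))
E
```

```text
[ 0.5450795  -0.10402249  0.24801847]
```

View pics/s4.png

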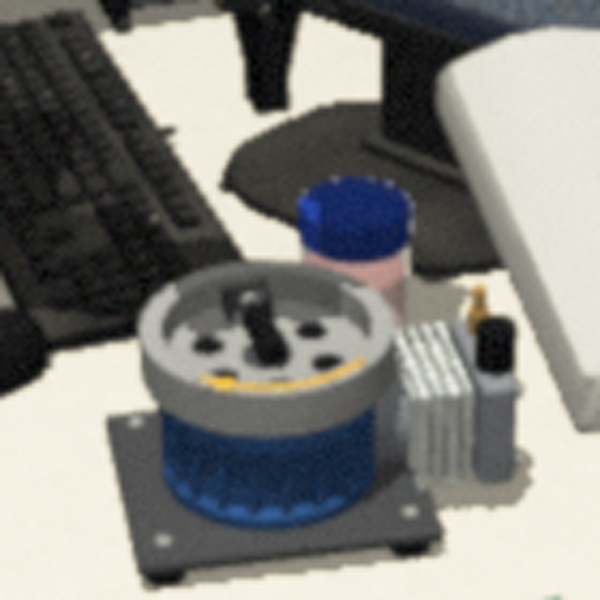

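The handle lies flat from (240,300) to (270,350). The arrowhead is at full-image pixel (312,259), the same as before the fold, so the wheel did not move.

```bash
python3 -c "
from rig import ticket
print(ticket.hand_in())"
```

```text
the job is handed in; nothing more can be done
None
```

The flywheel stands at about 3.92 rad of turn, roughly 0.3 rad past the resistance peak felt at 3.6 rad. The handle is folded flat in the wheel, the fingers are clear, and the job is handed in at about 22.5 s; the hand-in gave no verdict.

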